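# Collect the holder plates from the tip-out bin into one square pile

## Task

Set aside the round load weight that stands in front of the tip-out bin, tilt the bin fully forward by its knob, and take every holder plate out of its rear compartment, stacking them flat and square on one another on the small stand beside the lapping machine. Then shut the bin fully and put the load weight back upright in the middle of its round mat. Leave the brass weight, the dropper bottle and the loupe where they are.

Things in the scene. Friction and masses are not known exactly. Their poses are not given: they have to be found in the camera images.
- bin_unit: Fixed grey housing of the tip-out bin, 278 x 235 x 212 mm. Origin on the bench under the hinge line; x points from the front (robot side) to the back, y left, z up. A hood (205 to 212 mm high, x = 29..156) and cheeks (y = +-112, from x = 30 back) cover the shut bin: its plates can be reached only when it is tilted. In front lies an 8 mm thick apron to x = -118 with the round mat.
- bin_hinge (a point): Middle of the bin's hinge line, at (0, 0, 30) mm in the bin_unit frame; the hinge runs along the unit's y.
- tilt_bin (a joint): Tilt of the bin in rad: 0 = shut, 0.75 = fully forward (stop); with growing tilt its top swings towards the unit's -x (the robot) and down. Hinge friction about 0.4 N m; it takes about 10 N at the knob. Past about 0.65 rad it stays forward by itself; below that it may sink back shut.
- bin_rear (a point): Point in the middle of the bin's rear compartment, level with the ribs' tops, at (70, 0, 85) mm in the bin frame (origin on the hinge line, axes the unit's when shut, tilting with the bin). Ribs 24 wide at y = +48 and -48 carry the plates 10 mm above the floor. Cross wall in front: x = 22..27, up to z = 120; back wall from x = 113, up to z = 110; side walls y = +-100, up to z = 115.
- bin_knob (a point): Centre of the grip knob on the bin's 118 mm high front panel: a steel roller 24 mm in diameter and 18 mm long, axis along the hinge, at (-30, 0, 120) mm in the bin frame. Pinch its two flat ends from above (fingers close along the unit's y) and follow the arc about the hinge. It moves with the bin; its axes are the bin's.
- mat_centre (a point): Centre of the top of the round black mat (94 mm in diameter, top 10 mm above the bench) on the apron, 70 mm in front of the hinge: the load weight's place.
- load_weight: Round steel load weight for the lapping machine, about 0.8 kg: body 90 mm in diameter and 55 mm high, on it an upright round grip 30 mm thick, up to 135 mm; origin at the middle of its base, z up. Lift it by the upper part of its grip, with the fingers closing along the unit's y, so that the gripper clears knob and hood. Starts on or near the mat and blocks the bin's swing.
- plate_a: Flat aluminium holder plate, 80 x 44 x 14 mm, 0.15 kg, plain edges, all plates alike; origin at the middle of its underside, x along the 80 mm, z up. Starts on the left rib of the bin's rear compartment, long side from front to back.
- plate_b: Flat aluminium holder plate, 80 x 44 x 14 mm, 0.15 kg, plain edges, all plates alike; origin at the middle of its underside, x along the 80 mm, z up. Starts on the right rib, like plate_a on the left.
- plate_c: Flat aluminium holder plate, 80 x 44 x 14 mm, 0.15 kg, plain edges, all plates alike; origin at the middle of its underside, x along the 80 mm, z up. Starts on top of plate_a; may be absent.
- plate_d: Flat aluminium holder plate, 80 x 44 x 14 mm, 0.15 kg, plain edges, all plates alike; origin at the middle of its underside, x along the 80 mm, z up. Starts on top of plate_b; may be absent.
- stand_top (a point): Centre of the top of the fixed stacking stand: a rubber block 76 x 34 mm, top 18 mm above the bench, on a 92 x 60 x 6 mm foot. Its x runs along the 76 mm, the way the plates' long side must lie (either end first). The lapping machine to its left (fixed, its side near y = -0.05) is 340 mm tall, with levers up to 370 mm that reach to y = -0.08.
- brass_weight: Bystander: brass knob weight, 36 mm wide, 46 mm tall, origin at the middle of its base.
- dropper: Bystander: small amber dropper bottle with a black cap, 30 mm wide, 92 mm tall, origin at the middle of its base.
- magnifier: Bystander: black standing loupe, 40 mm wide, 40 mm tall, origin at the middle of its base.

How it is judged:
By the outcome, as a careful person would: the job done as asked, in the order asked, and still so for the second after the job is handed in, with the robot touching nothing.
Of plate_c, plate_d only 1 to 2 are there at a start; the rules pass over those that are not, and their reading is None.
At some moment in a run one of load_weight may be knocked a few centimetres aside while the robot is not near it.
Once in a run the grip may slacken for a moment while it holds something.
It also fails if it takes over 210 s, if anything falls off the work surface, if the arm or the gripper's body presses on something with over 40 N, if the wrist force passes 120 N, or if a joint passes its speed limit or range.

## Robot

A 6-joint arm with a two-finger parallel gripper is mounted at the origin on a cart in front of the work surface, level with it; the furniture and walls round the work are solid. World frame = base frame: x ahead of the robot, y to its left, z up, the work surface at z = 0. Lengths are in m, angles in rad, forces in N, time in s.
With the tool pointing down it reaches from about 0.325 to 0.775 m from the base axis. Payload 9.3 kg.
Tool frame: the origin (TCP) lies at the very end of the fingers, on their centre line; the grasp point (between the pads) lies 19 mm behind it; z points along the fingers, x is the direction in which the jaws open and shut, and the axes are right-handed (so a half turn about z gives the same grasp; the last joint's range is limited). The gripper opens to 85 mm and grips with 20 to 120 N. Pads are 22 mm wide; open, the fingers measure 114 mm over their backs; the gripper's body (76 mm by 85 mm) begins 54 mm behind the grasp point. The pads swing forward as they close: fully open they stand 13 mm farther back than shut.
Start: joints at [-1.343, 0.259, 0.021, 1.334, 0, 1.418], TCP at [0.204, -0.511, 0.231] pointing down, gripper open.
Joint ranges: [-3.04, 3.04], [-0.91, 1.82], [-1.04, 1.36], [-1.92, 1.95], [-1.52, 1.45], [-3.14, 3.14]. Speed limits (rad/s): [2.22, 2.22, 2.79, 3.14, 3.14, 3.14].

## Interface

Orientations are given as a unit quaternion [x, y, z, w].
In Python, from rig import bot gives the robot as it stands. The module is installed in compiled form; this text tells all that it offers. Calls block until the motion is done:
- bot.reach(position, orientation): joint-space move of the TCP to a pose.
- bot.move_linear(position, ori=None, feed=0.15): straight line of the TCP; ori=None keeps the orientation; feed is the mean speed in m/s.
- bot.set_joints(angles): joint-space move.
- bot.open() and bot.close_gripper(newtons=None): open the fingers fully, or close them until they stop; newtons is the grip in N (None keeps the last).
- bot.sleep(seconds).
- bot.inverse_kinematics(position, orientation): joint angles nearest the present ones, or None.
- bot.capture(name): name is "side" or "top"; returns the picture (480x640x3 uint8, red, green, blue); there is no depth.
- bot.camera_params(name): a dict with "camera_matrix" (3x3 intrinsics, pixels), "k1" (the pictures are not rectified: a ray, as slopes to the right and down, at radius r is drawn at 1 + k1 r^2 times it, then the intrinsics apply), "T" (4x4, takes a point from camera to world coordinates). Camera axes: x right, y up, looking along -z (the intrinsics and any distortion apply to the point x, -y, -z); pixel columns grow to the right and rows downward; lengths in m; the calibration is good to about 2 mm. A picture is of the moment at which its call begins. camera_params takes no time and is no camera call.
A pose or a line that the arm cannot do raises bot.IKError and nothing moves.
- bot.sign_off(): hands the job in, once; it reports no verdict.
Readings, each from a call of its own:
- bot.get_t(): time.
- bot.get_joints(): joint angles.
- bot.get_joint_velocities(): joint speeds.
- bot.get_joint_efforts(): joint torques, N m.
- bot.get_tool_pos(): TCP position.
- bot.get_eef_rot(): TCP orientation.
- bot.get_ft_force(): force on the tool from outside, world axes, zero at the start.
- bot.get_moment(): the same for the moment, N m.
- bot.get_width(): opening from 0.0 (shut) to 1.0 (fully open).
Only numpy, scipy, OpenCV 4.12 (cv2) and the standard library are available. Lean on these libraries where they do the work, as an engineer would, in place of code of your own. Each camera call takes 0.05 s, during which the arm holds its last target.

## Working session

There is one attempt and no reset: what is moved stays moved. The work goes in short steps, each a Python script; the robot and the scene stay as the last script left them, time stands still between calls to the robot, and variables do not carry over. Pictures are saved under pics/ and viewed, and the job is handed in when it is done.

```bash
ls; mkdir -p pics; python3 - <<'E'
from rig import bot
import cv2, numpy as np
for n in ("side","top"):
    im=bot.capture(n); cv2.imwrite(f"pics/{n}0.png",im[:,:,::-1])
    p=bot.camera_params(n); print(n,p["camera_matrix"],p["k1"],np.round(p["T"],4))
print(bot.get_t(),bot.get_tool_pos(),bot.get_eef_rot(),bot.get_ft_force())
E
```

```text
pics
side [[484.60776032   0.         323.01258265]
 [  0.         484.60776032 238.92288932]
 [  0.           0.           1.        ]] -0.046550247586724006 [[-0.8689  0.3283 -0.3704  0.3145]
 [-0.4949 -0.5637  0.6613  0.1895]
 [ 0.0083  0.758   0.6522  0.677 ]
 [ 0.      0.      0.      1.    ]]
top [[577.12549013   0.         318.71727134]
 [  0.         577.12549013 237.81959514]
 [  0.           0.           1.        ]] -0.18332745276360332 [[-0.0181  0.9805 -0.1956  0.4147]
 [-0.9997 -0.0207 -0.0109 -0.393 ]
 [-0.0147  0.1953  0.9806  1.098 ]
 [ 0.      0.      0.      1.    ]]
0.1 [ 0.20435141 -0.51035232  0.23072767] [ 8.28147717e-01 -5.60509574e-01 -4.53446413e-04 -4.12791476e-04] [1.10336241 0.82399054 0.16713501]
```

View pics/side0.png

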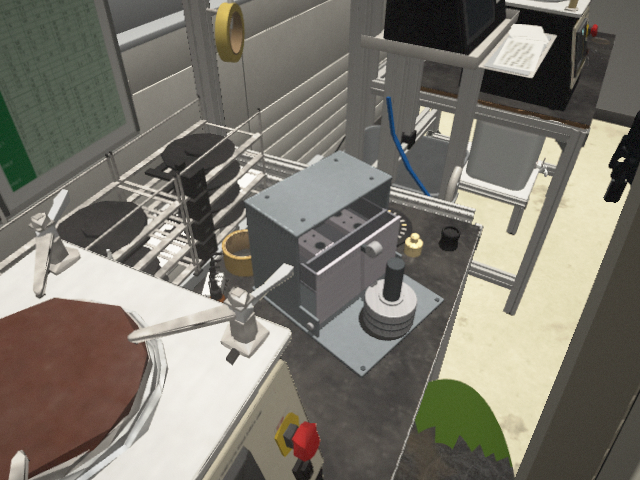

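View pics/top0.png

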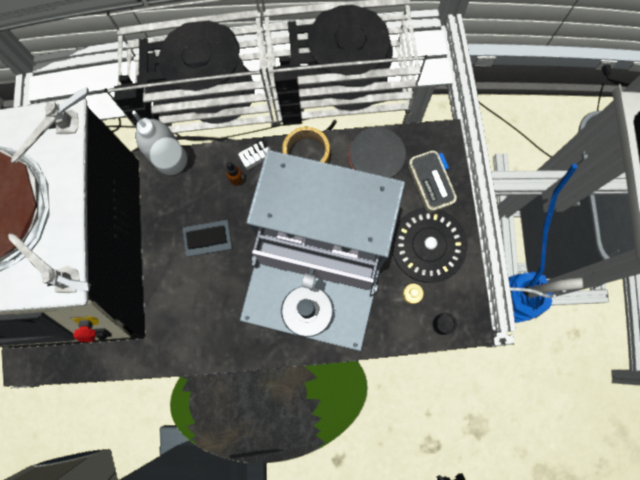

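```bash
cat > h.py <<'E'
import numpy as np, cv2
from rig import bot
from scipy.spatial.transform import Rotation as R
def ray(cam,uv):
    p=bot.camera_params(cam);K=p["camera_matrix"];k=p["k1"];T=p["T"]
    d=np.array([(uv[0]-K[0,2])/K[0,0],(uv[1]-K[1,2])/K[1,1]])
    s=d.copy()
    for _ in range(20): s=d/(1+k*(s@s))
    v=T[:3,:3]@np.array([s[0],-s[1],-1]); return T[:3,3],v
def onz(cam,uv,z):
    o,v=ray(cam,uv); return o+v*(z-o[2])/v[2]
def proj(cam,P):
    p=bot.camera_params(cam);K=p["camera_matrix"];T=p["T"]
    c=T[:3,:3].T@(np.asarray(P)-T[:3,3]); s=np.array([c[0],-c[1]])/-c[2]
    s=s*(1+p["k1"]*(s@s)); return np.array([K[0,0]*s[0]+K[0,2],K[1,1]*s[1]+K[1,2]])
def tri(uvs,uvt):
    o1,v1=ray("side",uvs);o2,v2=ray("top",uvt)
    A=np.stack([v1,-v2],1);t=np.linalg.lstsq(A,o2-o1,rcond=None)[0]
    a=o1+v1*t[0];b=o2+v2*t[1];return (a+b)/2,np.linalg.norm(a-b)
def snap(cam,name,box=None,sc=1):
    im=bot.capture(cam)[:,:,::-1].copy()
    cv2.imwrite(f"pics/{name}_full.png",im)
    if box: im=im[box[1]:box[3],box[0]:box[2]]
    if sc!=1: im=cv2.resize(im,None,fx=sc,fy=sc,interpolation=cv2.INTER_CUBIC)
    cv2.imwrite(f"pics/{name}.png",im)
E
python3 - <<'E'
import cv2
im=cv2.imread("pics/top0.png");c=im[140:360,170:470]
cv2.imwrite("pics/t0z.png",cv2.resize(c,None,fx=2.6,fy=2.6,interpolation=cv2.INTER_CUBIC))
im=cv2.imread("pics/side0.png");c=im[140:390,220:480]
cv2.imwrite("pics/s0z.png",cv2.resize(c,None,fx=2.4,fy=2.4,interpolation=cv2.INTER_CUBIC))
E
```

```text
(no output)
```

View pics/t0z.png

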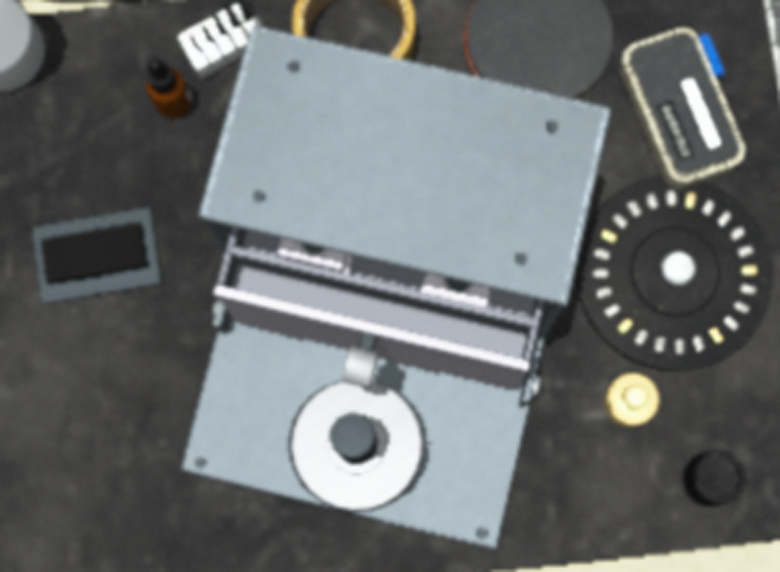

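View pics/s0z.png

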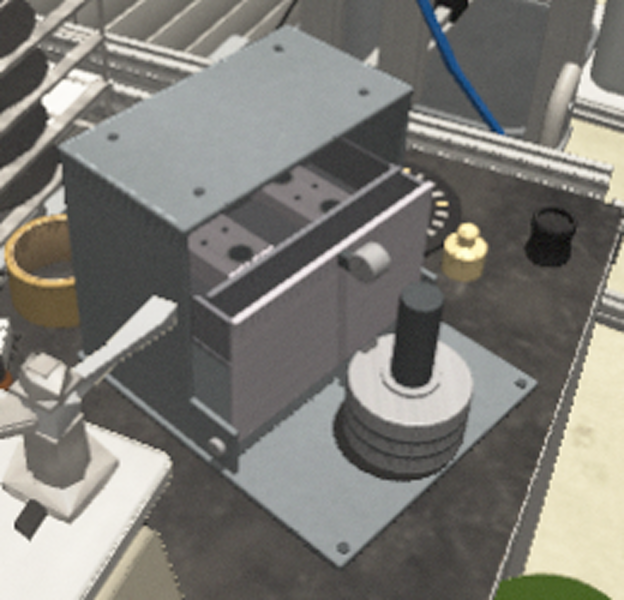

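```bash
python3 - <<'E'
from h import *
z=lambda u,v:(170+(u+.5)/2.6-.5,140+(v+.5)/2.6-.5)
H=[onz("top",z(*p),0.212) for p in [(203,214),(260,27),(609,107),(567,304)]]
A=[onz("top",z(*p),0.008) for p in [(184,468),(496,546)]]
for p in H+A: print(np.round(p,4))
P=np.array(H+A)[:,:2]
d=lambda a,b:np.linalg.norm(P[a]-P[b])
print("sides",d(0,1),d(1,2),d(2,3),d(3,0),d(4,5))
w=.1175; M=np.array([[.029,w],[.156,w],[.156,-w],[.029,-w],[-.118,w],[-.118,-w]])
for idx in [[0,1,2,3],[4,5],[0,1,2,3,4,5]]:
    m=M[idx];q=P[idx]; mc=m.mean(0);qc=q.mean(0)
    a=(m-mc);b=(q-qc); th=np.arctan2((a[:,0]*b[:,1]-a[:,1]*b[:,0]).sum(),(a*b).sum())
    Rm=np.array([[np.cos(th),-np.sin(th)],[np.sin(th),np.cos(th)]]); t=qc-Rm@mc
    print(idx,"yaw",th,"t",t,"res",np.round(q-(m@Rm.T+t),4).tolist())
# side zoom apron corners
zs=lambda u,v:(220+(u+.5)/2.4-.5,140+(v+.5)/2.4-.5)
for p in [(341,566),(536,383)]: print("side apron",onz("side",zs(*p),0.008))
for p in [(62,147),(188,232),(410,92),(287,27)]: print("side hood",onz("side",zs(*p),0.212))
print("knob",tri(zs(368,262),z(361,366)))
print("loadgrip top", tri(zs(422,298),z(353,432)), onz("top",z(353,438),.145))
S=[onz("top",z(*p),0.018) for p in [(40,253),(145,222),(149,257),(47,285)]]
print("stand",np.round(S,4),np.mean(S,0)); 
F=[onz("top",z(*p),0.006) for p in [(34,227),(150,209),(159,277),(42,299)]]
print("foot",np.round(F,4),np.mean(F,0),[np.linalg.norm(F[i]-F[(i+1)%4]) for i in range(4)])
for n,p in dict(dropper=(157,75),brass=(634,398),mag=(715,476)).items(): print(n,onz("top",z(*p),0.04))
E
```

```text
[ 0.6193 -0.2714  0.212 ]
[ 0.7386 -0.3061  0.212 ]
[ 0.6817 -0.5214  0.212 ]
[ 0.5594 -0.4901  0.212 ]
[ 0.4775 -0.2302  0.008 ]
[ 0.4176 -0.455   0.008 ]
sides 0.12419533637027437 0.22271182571082826 0.1262641757819018 0.22678635722529877 0.2326522579631054
[0, 1, 2, 3] yaw -0.2638601357846674 t [ 0.56044401 -0.37313631] res [[0.0002, -0.0041], [-0.0031, -0.0057], [0.0013, 0.0058], [0.0016, 0.004]]
[4, 5] yaw -0.26047430376402614 t [ 0.56157589 -0.37294432] res [[-0.0003, -0.0011], [0.0003, 0.0011]]
[0, 1, 2, 3, 4, 5] yaw -0.2634092447846682 t [ 0.56078416 -0.37321066] res [[-0.0, -0.0041], [-0.0034, -0.0057], [0.0009, 0.0059], [0.0012, 0.0041], [0.0001, -0.0011], [0.0013, 0.001]]
side apron [ 0.47493267 -0.22882835  0.008     ]
side apron [ 0.41634249 -0.45163267  0.008     ]
side hood [ 0.73346507 -0.30074276  0.212     ]
side hood [ 0.613372  -0.2684349  0.212    ]
side hood [ 0.5575495  -0.48105678  0.212     ]
side hood [ 0.67704262 -0.51635352  0.212     ]
knob (array([ 0.53171863, -0.36450703,  0.14974493]), np.float64(0.0013055136194512547))
loadgrip top (array([ 0.48951925, -0.35871135,  0.14128902]), np.float64(0.0033174737261216845)) [ 0.48703404 -0.35841434  0.145     ]
stand [[ 0.6372 -0.1225  0.018 ]
 [ 0.659  -0.2014  0.018 ]
 [ 0.6325 -0.2048  0.018 ]
 [ 0.6129 -0.1284  0.018 ]] [ 0.6354081  -0.16427187  0.018     ]
foot [[ 0.6598 -0.1142  0.006 ]
 [ 0.6717 -0.2029  0.006 ]
 [ 0.6195 -0.2104  0.006 ]
 [ 0.6045 -0.1219  0.006 ]] [ 0.63890071 -0.16238075  0.006     ] [np.float64(0.08946894095858436), np.float64(0.05269182707001717), np.float64(0.08974473993193455), np.float64(0.05582952858607373)]
dropper [ 0.76596806 -0.21233568  0.04      ]
brass [ 0.51888006 -0.55405591  0.04      ]
mag [ 0.46210127 -0.60934009  0.04      ]
```

```bash
cat >> h.py <<'E'
def crop(cam,im,b,sc): return cv2.resize(im[b[1]:b[3],b[0]:b[2]],None,fx=sc,fy=sc,interpolation=cv2.INTER_CUBIC)
def unz(b,sc,p): return (b[0]+(p[0]+.5)/sc-.5,b[1]+(p[1]+.5)/sc-.5)
E
python3 - <<'E'
from h import *
im=cv2.imread("pics/top0.png")
b=(175,210,240,265);sc=8;c=crop("top",im,b,sc)
g=cv2.cvtColor(c,cv2.COLOR_BGR2GRAY);hsv=cv2.cvtColor(c,cv2.COLOR_BGR2HSV)
m=((hsv[...,0]>85)&(hsv[...,0]<125)&(hsv[...,1]>30)&(g>60)).astype(np.uint8)*255
cs,_=cv2.findContours(m,cv2.RETR_CCOMP,cv2.CHAIN_APPROX_NONE)
cs=sorted(cs,key=cv2.contourArea,reverse=True)[:2]
for k,z in zip(cs,(.006,.018)):
    r=cv2.minAreaRect(k);bx=cv2.boxPoints(r)
    W=np.array([onz("top",unz(b,sc,p),z)[:2] for p in bx])
    print("rect",np.round(bx,1).tolist(),"c",W.mean(0),"sides",[round(float(np.linalg.norm(W[i]-W[(i+1)%4])),4) for i in range(4)],"ang",[round(float(np.arctan2(*(W[(i+1)%4]-W[i])[::-1])),3) for i in range(2)])
    cv2.drawContours(c,[bx.astype(int)],0,(0,0,255),1)
# darkness for weight grip
b2=(270,270,345,345);c2=crop("top",im,b2,8)
v=c2.max(2)
m2=(v>150).astype(np.uint8)*255 # disc bright
cs,_=cv2.findContours(m2,cv2.RETR_EXTERNAL,cv2.CHAIN_APPROX_NONE);k=max(cs,key=cv2.contourArea)
cv2.drawContours(c2,[k],0,(0,255,0),1)
cv2.imwrite("pics/a.png",c);cv2.imwrite("pics/b.png",c2)
print("bench front edge",onz("top",(200,370),0),onz("top",(300,362),0))
E
```

```text
rect [[52.599998474121094, 135.39999389648438], [423.6000061035156, 75.30000305175781], [462.20001220703125, 314.0], [91.30000305175781, 374.0]] c [ 0.63764482 -0.16243141] sides [0.0931, 0.0604, 0.0921, 0.0607] ang [-1.431, -2.971]
rect [[68.0, 171.1999969482422], [396.79998779296875, 113.5], [424.0, 268.8999938964844], [95.19999694824219, 326.5]] c [ 0.63630659 -0.16221381] sides [0.0816, 0.039, 0.081, 0.0392] ang [-1.418, -2.957]
bench front edge [ 0.38329583 -0.15139073  0.        ] [ 0.39683593 -0.34136812  0.        ]
```

View pics/a.png

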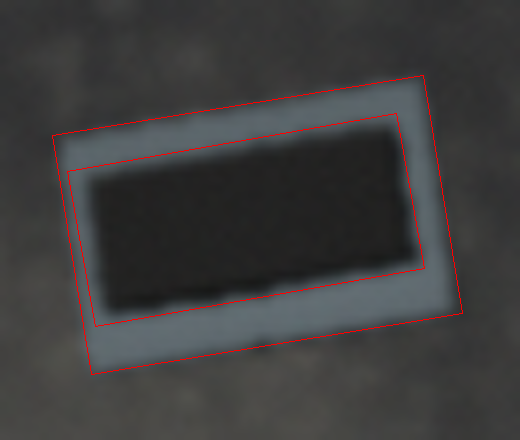

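View pics/b.png

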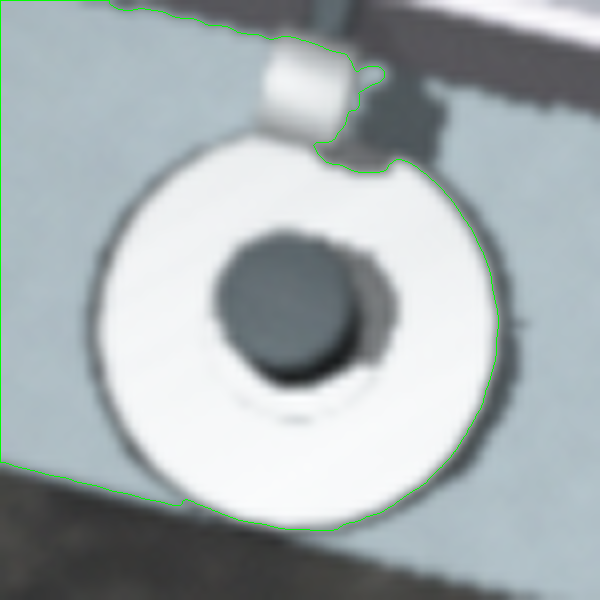

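```bash
cat >> h.py <<'E'
YAW=-0.263; T0=np.array([.5595,-.372])
RU=R.from_euler("z",YAW)
def U(p): # unit frame (m) -> world
    return RU.apply(np.asarray(p,float))+np.r_[T0,0]
def Bn(p,t): # bin frame -> world at tilt t
    c,s=np.cos(t),np.sin(t);return U([p[0]*c-p[2]*s,p[1],.03+p[0]*s+p[2]*c])
def down(yaw,tilt=0.0,flip=False):
    """tool: jaws (x) along unit-like y of frame 'yaw'; z down tilted forward by tilt. """
    z=np.array([np.sin(tilt),0,-np.cos(tilt)]); x=np.array([0,-1 if flip else 1,0.]); y=np.cross(z,x)
    return (R.from_euler("z",yaw)*R.from_matrix(np.stack([x,y,z],1))).as_quat()
def lin(p,q=None,feed=.15): bot.move_linear(list(p),None if q is None else list(q),feed)
def st(tag=""): print(tag,"t %.1f"%bot.get_t(),"p",np.round(bot.get_tool_pos(),4),"w %.3f"%bot.get_width(),"F",np.round(bot.get_ft_force(),1))
E
python3 - <<'E'
from h import *
b=(270,270,345,345)
print("grip",onz("top",unz(b,8,(284,299)),.145),"disc",onz("top",unz(b,8,(297.5,329)),.065))
zs=lambda u,v:(220+(u+.5)/2.4-.5,140+(v+.5)/2.4-.5)
print("side grip",onz("side",zs(422,297),.145), "mat",U([-.07,0,.01]),"knob",Bn([-.03,0,.12],0))
IK=lambda p,q: bot.inverse_kinematics(list(p),list(q))
f=lambda j: None if j is None else np.round(j,2).tolist()
w=np.array([.4885,-.358,.109])
for fl in (0,1):
    q=down(YAW,0,fl)
    print(fl,"weight",f(IK(w,q)),f(IK(w+[0,0,.1],q)),"aside",f(IK([.47,-.16,.11],q)))
    print(" knob",f(IK(Bn([-.033,0,.101],0),q)),f(IK(Bn([-.033,0,.12],.75)-[0,0,.019],down(YAW,.375,fl))))
    for y in (.038,-.038):
        q=down(YAW,.75,fl)
        print(" plate",y,f(IK(Bn([.067,y,.087],.75),q)),f(IK(Bn([.067,y,.2],.75),q)))
    for yy in (-1.425,-1.425+np.pi):
        print(" stand",f(IK([.637,-.162,.02],down(yy,0,fl))),f(IK([.637,-.162,.2],down(yy,0,fl))))
E
```

```text
grip [ 0.48905417 -0.35778519  0.145     ] disc [ 0.48853114 -0.35774918  0.065     ]
side grip [ 0.4870433  -0.35602711  0.145     ] mat [ 0.49190699 -0.3538015   0.01      ] knob [ 0.53053157 -0.36420064  0.15      ]
0 weight [-0.77, 0.41, -0.07, 1.09, 0.0, -0.51] [-0.77, 0.36, 0.11, 1.32, 0.0, -0.51] aside [-0.5, 0.24, -0.33, 1.0, 0.0, -0.23]
 knob [-0.73, 0.45, 0.06, 1.18, 0.0, -0.47] [-0.91, 0.22, -0.54, 0.51, 0.22, -0.61]
 plate 0.038 [-0.84, 0.16, -0.65, 0.09, 0.38, -0.44] [-0.95, -0.05, -0.62, 0.37, 0.44, -0.54]
 plate -0.038 [-0.97, 0.22, -0.57, 0.17, 0.46, -0.56] [-1.08, 0.03, -0.54, 0.44, 0.52, -0.67]
 stand [-0.38, 0.56, -0.06, 0.95, 0.0, 1.05] [-0.38, 0.45, 0.24, 1.36, 0.0, 1.05]
 stand [-0.38, 0.56, -0.06, 0.95, 0.0, -2.09] [-0.38, 0.45, 0.24, 1.36, 0.0, -2.09]
1 weight [-0.77, 0.41, -0.07, 1.09, 0.0, 2.63] [-0.77, 0.36, 0.11, 1.32, 0.0, 2.63] aside [-0.5, 0.24, -0.33, 1.0, 0.0, 2.91]
 knob [-0.73, 0.45, 0.06, 1.18, 0.0, 2.67] [-0.91, 0.22, -0.54, 0.51, 0.22, 2.53]
 plate 0.038 [-0.84, 0.16, -0.65, 0.09, 0.38, 2.7] [-0.95, -0.05, -0.62, 0.37, 0.44, 2.61]
 plate -0.038 [-0.97, 0.22, -0.57, 0.17, 0.46, 2.59] [-1.08, 0.03, -0.54, 0.44, 0.52, 2.48]
 stand [-0.38, 0.56, -0.06, 0.95, 0.0, -2.09] [-0.38, 0.45, 0.24, 1.36, 0.0, -2.09]
 stand [-0.38, 0.56, -0.06, 0.95, 0.0, 1.05] [-0.38, 0.45, 0.24, 1.36, 0.0, 1.05]
```

```bash
python3 - <<'E'
from h import *
q=down(YAW)
bot.reach([.4883,-.357,.26],list(q)); st("above")
lin([.4883,-.357,.112],feed=.15); st("at")
bot.close_gripper(90); st("closed")
lin([.4883,-.357,.117],feed=.05); st("lift5")
lin([.4883,-.357,.142],feed=.1); st("lift")
snap("side","w1",(220,140,480,390),2.4)
E
```

```text
above t 1.8 p [ 0.488  -0.3573  0.2599] w 0.997 F [-0.2 -0.8  1.1]
at t 2.9 p [ 0.4886 -0.3574  0.1129] w 0.997 F [-0.1  0.3  0.8]
closed t 3.5 p [ 0.4884 -0.3575  0.1125] w 0.331 F [-2.1 -3.2  5.2]
lift5 t 3.7 p [ 0.488  -0.3564  0.1163] w 0.328 F [-0.3 -0.1 -8.1]
lift t 4.1 p [ 0.4884 -0.357   0.1418] w 0.329 F [-0.8 -0.4 -8.7]
```

View pics/w1.png

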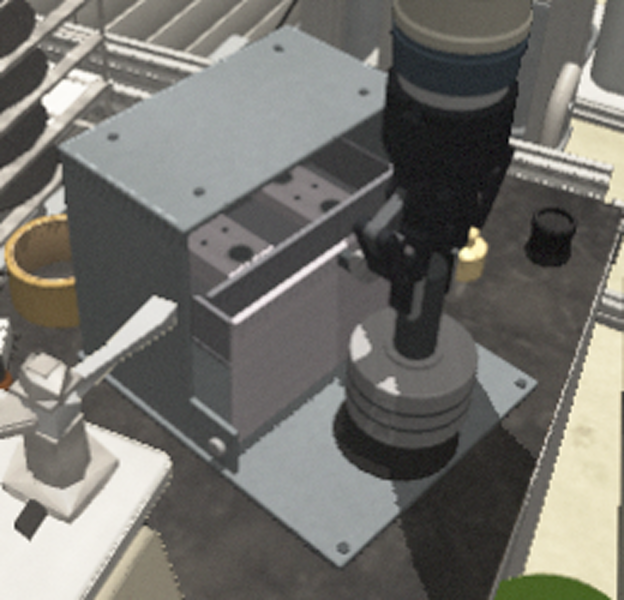

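```bash
python3 - <<'E'
from h import *
lin([.475,-.345,.142],feed=.15); st()
lin([.465,-.158,.142],feed=.2); st("aside")
lin([.465,-.158,.106],feed=.12); st("low")
for z in np.arange(.105,.0955,-.001):
    lin([.465,-.158,z],feed=.05); f=bot.get_ft_force()[2]
    if f>-4: break
st("contact")
bot.open(); st("open")
lin([.465,-.158,.2],feed=.2); st()
snap("top","w2",(170,140,470,390),2.6)
E
```

```text
t 4.5 p [ 0.4742 -0.3442  0.1414] w 0.329 F [ 0.3  0.  -7.8]
aside t 5.5 p [ 0.4653 -0.1588  0.1421] w 0.326 F [-0.4 -0.8 -7.3]
low t 6.0 p [ 0.465  -0.1586  0.1059] w 0.327 F [ 0.4 -0.3 -6.6]
contact t 7.0 p [ 0.4652 -0.1582  0.1024] w 0.326 F [-1.1 -0.2  0.1]
open t 7.6 p [ 0.4651 -0.158   0.1021] w 0.998 F [ 0.3 -0.2 -0.4]
 t 8.2 p [ 0.4647 -0.1578  0.1992] w 0.999 F [-0.1 -0.5  0.1]
```

View pics/w2.png

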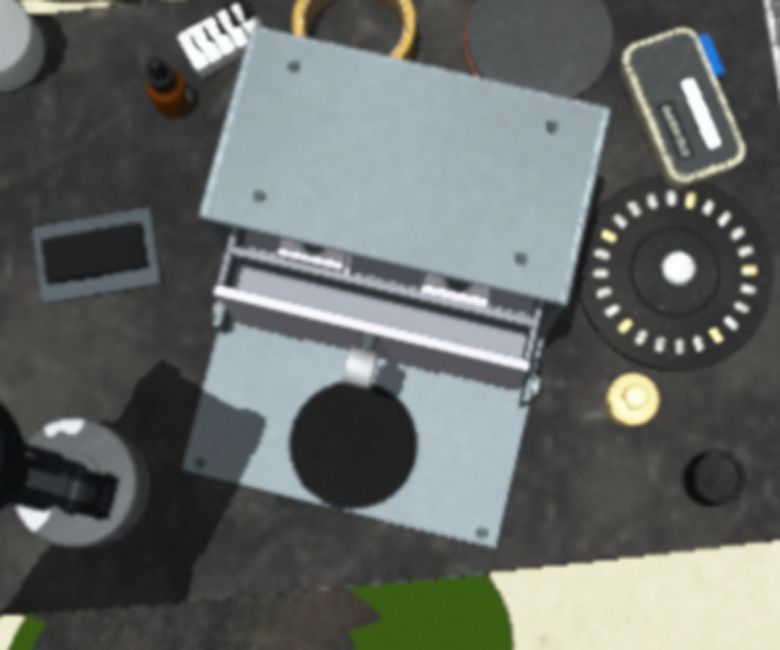

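```bash
python3 - <<'E'
from h import *
im=cv2.imread("pics/w2_full.png");b=(270,270,345,345);c=crop("top",im,b,8)
m=(c.max(2)<60).astype(np.uint8)*255
# keep component at center
n,l,s,ce=cv2.connectedComponentsWithStats(m); i=l[320,280]; k=max(cv2.findContours((l==i).astype(np.uint8),cv2.RETR_EXTERNAL,cv2.CHAIN_APPROX_NONE)[0],key=cv2.contourArea)
e=cv2.fitEllipse(k);print(e,onz("top",unz(b,8,e[0]),.010),U([-.07,0,.01]))
q=down(YAW)
k=Bn([-.033,0,.12],0);print(k)
bot.reach([k[0],k[1],.27],list(q)); st()
lin([k[0],k[1],k[2]-.019],feed=.15); st("at knob")
snap("side","k1",(220,140,480,390),2.4)
bot.close_gripper(60); st("closed")
E
```

```text
((258.8373718261719, 362.061767578125), (355.71160888671875, 526.7520141601562), 45.189754486083984) [ 0.4848512  -0.34666765  0.01      ] [ 0.49190699 -0.3538015   0.01      ]
[ 0.52763473 -0.36342071  0.15      ]
 t 9.2 p [ 0.5274 -0.3625  0.2689] w 1.001 F [-0.  -0.2  0.1]
at knob t 10.2 p [ 0.5281 -0.3635  0.1321] w 1.003 F [ 0.  -0.3  0.2]
closed t 10.9 p [ 0.5276 -0.3635  0.1312] w 0.202 F [-0.3 -0.2  2.9]
```

View pics/k1.png

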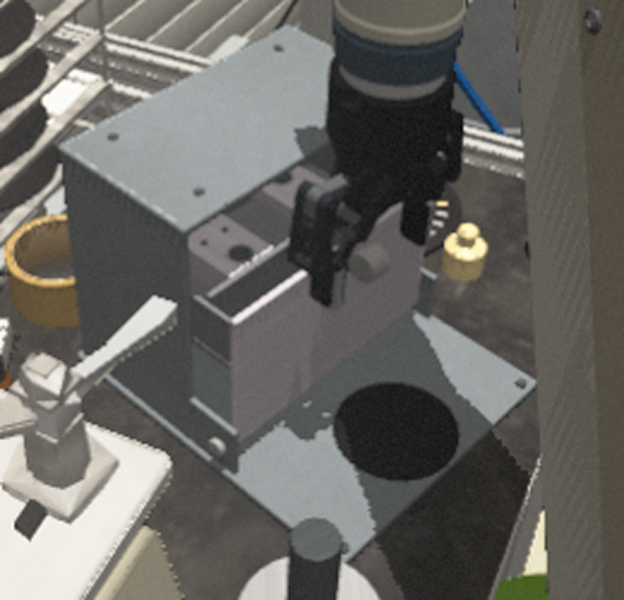

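```bash
python3 - <<'E'
from h import *
a=onz("top",unz((170,140),2.6,(353.5,443.5)),.01);c=onz("side",unz((220,140),2.4,(396.5,431)),.01)
print("mat top",a,"side",c,"model",U([-.07,0,.01]))
for t in np.linspace(0.05,.75,12):
    k=Bn([-.033*np.cos(0),0,.12],t); a=.5*t
    tz=RU.apply([np.sin(a),0,-np.cos(a)])
    lin(k+.019*tz,down(YAW,a),feed=.08); st("%.2f"%t)
    if np.linalg.norm(bot.get_ft_force())>45: break
snap("side","k2",(220,140,480,390),2.4)
E
```

```text
mat top [ 0.4932851  -0.35382199  0.01      ] side [ 0.49015381 -0.35210847  0.01      ] model [ 0.49190699 -0.3538015   0.01      ]
0.05 t 11.2 p [ 0.5233 -0.3624  0.1297] w 0.199 F [ 4.2 -0.1  0.9]
0.11 t 11.4 p [ 0.517  -0.3607  0.1273] w 0.201 F [ 5.9 -0.7  0.9]
0.18 t 11.7 p [ 0.5106 -0.359   0.1244] w 0.198 F [5.5 0.1 2.4]
0.24 t 11.9 p [ 0.5042 -0.3573  0.1209] w 0.200 F [ 4.7 -1.1  2. ]
0.30 t 12.2 p [ 0.498  -0.3556  0.1169] w 0.200 F [ 4.1 -0.9  4.4]
0.37 t 12.4 p [ 0.4919 -0.354   0.1124] w 0.199 F [2.6 0.7 7.3]
0.43 t 12.7 p [ 0.486  -0.3524  0.1072] w 0.202 F [-0.3  1.1  7.5]
0.50 t 12.9 p [ 0.4807 -0.351   0.1018] w 0.202 F [-1.9  0.   6.5]
0.56 t 13.2 p [ 0.4755 -0.3496  0.0959] w 0.200 F [-4.3 -0.2  5.7]
0.62 t 13.4 p [ 0.471  -0.3484  0.0899] w 0.201 F [-5.4  0.2  6.2]
0.69 t 13.7 p [ 0.4669 -0.3473  0.0836] w 0.199 F [-6.9 -1.3  4.9]
0.75 t 13.9 p [ 0.4633 -0.3463  0.0772] w 0.199 F [-6.2 -0.2  3.9]
```

View pics/k2.png

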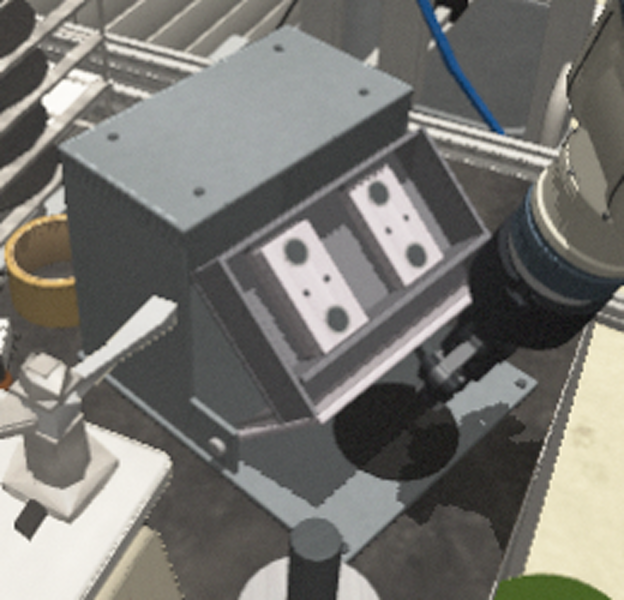

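```bash
python3 - <<'E'
from h import *
for t in (.77,.79):
    k=Bn([-.033,0,.12],t); a=.375
    lin(k+.019*RU.apply([np.sin(a),0,-np.cos(a)]),down(YAW,a),feed=.05); st("%.2f"%t)
    if np.linalg.norm(bot.get_ft_force())>20: break
bot.open(); st("open")
p=np.array(bot.get_tool_pos()); d=RU.apply([np.sin(.375),0,-np.cos(.375)])
lin(p-.1*d,feed=.2); 
bot.reach([.40,-.25,.33],list(down(YAW,.6))); st()
snap("side","p1",(280,180,450,340),4)
snap("top","p1t",(240,200,400,320),5)
E
```

```text
0.77 t 14.2 p [ 0.4624 -0.3461  0.0755] w 0.201 F [-8.   0.3  7.9]
0.79 t 14.5 p [ 0.4624 -0.3461  0.0753] w 0.197 F [-9.2  4.6 23.3]
open t 15.2 p [ 0.4614 -0.3456  0.0732] w 1.001 F [-0.4  0.  -0.5]
 t 16.6 p [ 0.4    -0.2503  0.3284] w 1.004 F [ 0.1 -0.1 -0.4]
```

View pics/p1.png

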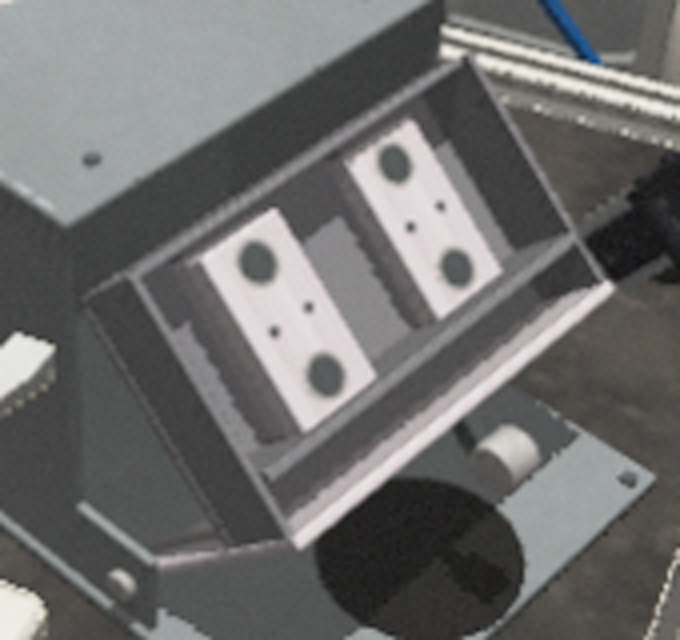

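View pics/p1t.png

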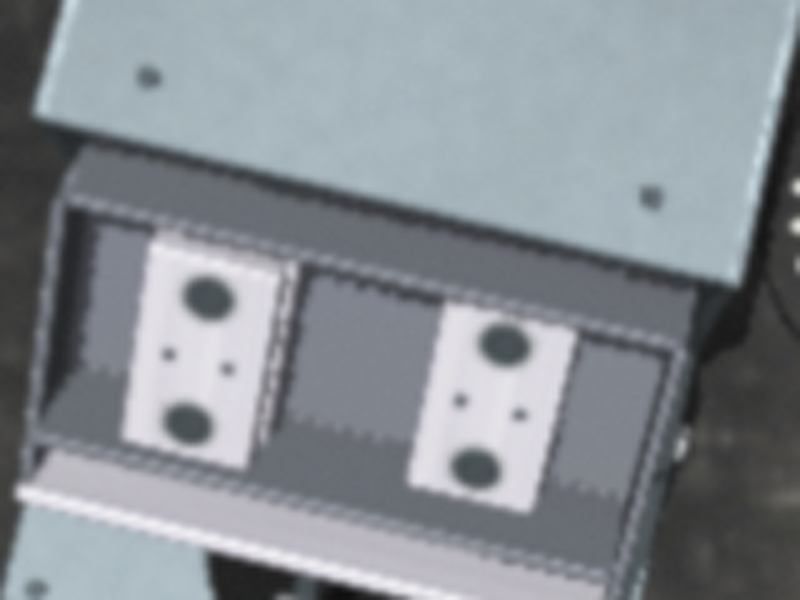

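```bash
cat >> h.py <<'E'
def toBin(P,t=.75):
    u=RU.inv().apply(np.asarray(P)-np.r_[T0,0]); c,s=np.cos(t),np.sin(t)
    x,z=u[0],u[2]-.03; return np.array([x*c+z*s,u[1],-x*s+z*c])
E
python3 - <<'E'
from h import *
s=lambda p:unz((280,180),4,p); t=lambda p:unz((240,200),5,p)
for n,a,b in [("L up",(259,262),(209,299)),("L lo",(325,375),(188,423)),("R up",(397,164),(505,345)),("R lo",(457,267),(475,468)),
  ("L c1",(274,331),(168,355)),("L c2",(309,307),(227,369)),("R c1",(411,227),(461,401)),("R c2",(441,207),(519,414))]:
    P,e=tri(s(a),t(b)); print(n,np.round(P,4),"err %.4f"%e,"bin",np.round(toBin(P)*1000,1))
# wall references: side-wall/cross wall corners
E
```

```text
L up [ 0.5634 -0.3219  0.1764] err 0.0016 bin [ 93.   49.4 113.4]
L lo [ 0.5274 -0.3118  0.141 ] err 0.0015 bin [ 41.5  49.7 113. ]
R up [ 0.5477 -0.4177  0.1658] err 0.0023 bin [ 92.9 -47.2  99.1]
R lo [ 0.5114 -0.4074  0.1314] err 0.0016 bin [ 41.9 -46.7  99.6]
L c1 [ 0.548  -0.3069  0.1589] err 0.0012 bin [ 67.4  59.9 113.4]
L c2 [ 0.5428 -0.3263  0.1585] err 0.0017 bin [ 67.2  39.8 113.1]
R c1 [ 0.5323 -0.403   0.148 ] err 0.0013 bin [ 67.1 -37.   98.8]
R c2 [ 0.5272 -0.4222  0.1474] err 0.0020 bin [ 66.8 -56.8  98.2]
```

```bash
python3 - <<'E'
from h import *
q=down(YAW,.75)
A=lambda y,z:Bn([.067,y,z],.75)
bot.reach(list(A(.039,.215)),list(q)); st("pre")
lin(A(.039,.1005),q,feed=.12); st("at")
bot.close_gripper(60); st("closed")
snap("side","g1",(280,180,450,340),4)
lin(A(.039,.106),q,feed=.05); st()
lin(A(.039,.2),q,feed=.15); st("lifted")
snap("side","g2",(240,120,450,340),3)
snap("top","g2t",(240,150,400,320),4)
E
```

```text
pre t 17.3 p [ 0.4754 -0.3091  0.2321] w 0.999 F [ 0.2 -0.3  0.1]
at t 18.4 p [ 0.5508 -0.3294  0.15  ] w 0.998 F [-0.7 -0.4 -0.6]
closed t 18.9 p [ 0.551  -0.3292  0.15  ] w 0.491 F [-4.1  3.3  5.3]
 t 19.2 p [ 0.5471 -0.3284  0.1536] w 0.494 F [1.4 0.3 1.5]
lifted t 19.9 p [ 0.4853 -0.3117  0.2214] w 0.497 F [-0.   0.3 -1.8]
```

View pics/g1.png

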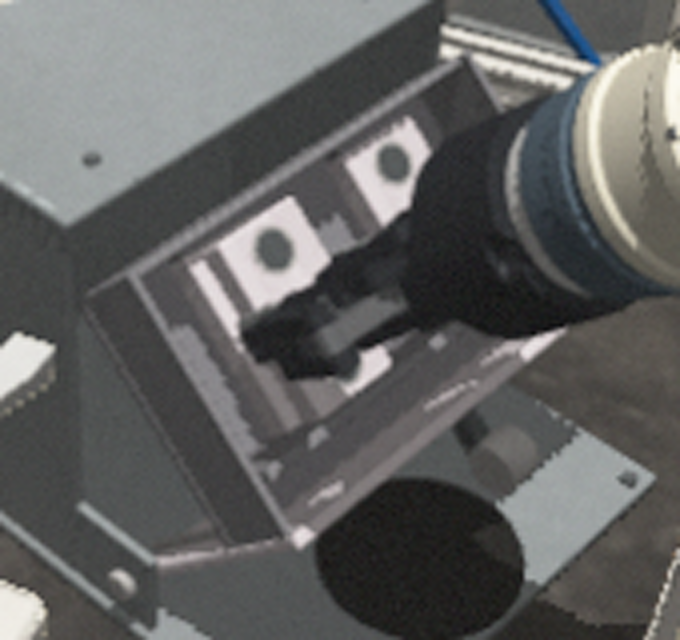

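View pics/g2.png

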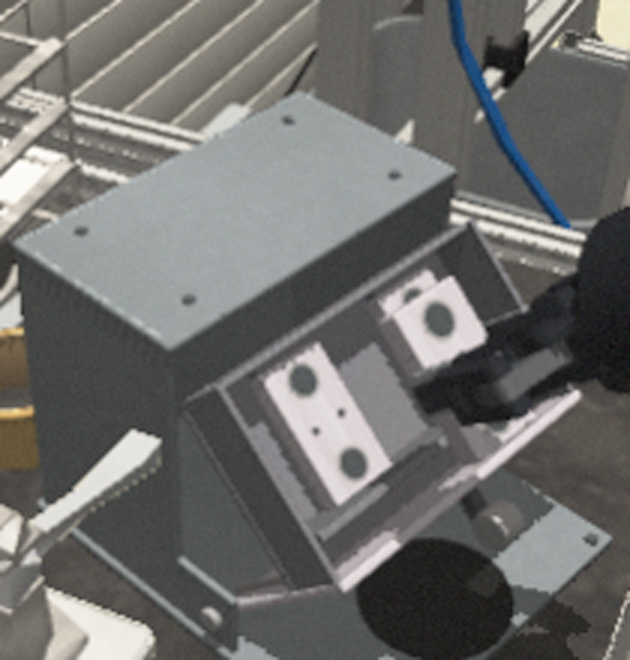

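View pics/g2t.png

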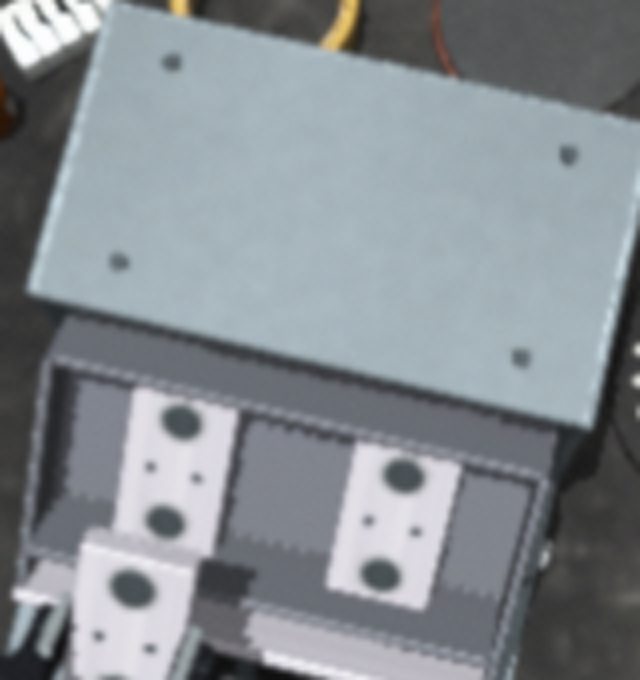

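```bash
python3 - <<'E'
from h import *
im=cv2.imread("pics/top0.png");b=(175,210,240,265);sc=8;c=crop("top",im,b,sc)
m=(c.max(2)<68).astype(np.uint8); n,l,s,ce=cv2.connectedComponentsWithStats(m); i=l[220,250]
k=max(cv2.findContours((l==i).astype(np.uint8),cv2.RETR_EXTERNAL,cv2.CHAIN_APPROX_NONE)[0],key=cv2.contourArea)
r=cv2.minAreaRect(k);bx=cv2.boxPoints(r);W=np.array([onz("top",unz(b,sc,p),.018)[:2] for p in bx])
print(bx.tolist(),W.mean(0),[round(float(np.linalg.norm(W[i]-W[(i+1)%4])),4) for i in range(4)],[round(float(np.arctan2(*(W[(i+1)%4]-W[i])[::-1])),3) for i in range(2)])
lin([.47,-.27,.30],down(YAW,.2),feed=.2); st("up")
bot.reach([.636,-.1615,.28],list(down(-1.425))); st("over stand")
lin([.636,-.1615,.08],feed=.2); st("low")
snap("top","s1",(160,190,290,300),6)
E
```

```text
[[80.45944213867188, 173.75677490234375], [397.97296142578125, 120.83783721923828], [422.43243408203125, 267.5946044921875], [104.91891479492188, 320.5135498046875]] [ 0.63611094 -0.16356323] [0.0787, 0.0368, 0.0782, 0.0369] [-1.426, -2.965]
up t 21.0 p [ 0.4701 -0.2699  0.2989] w 0.494 F [-0.6 -0.9 -1.1]
over stand t 22.4 p [ 0.6356 -0.1619  0.2802] w 0.495 F [ 0.3 -0.2 -1.1]
low t 23.5 p [ 0.6365 -0.1618  0.0813] w 0.495 F [-0.4 -0.5 -1.3]
```

View pics/s1.png

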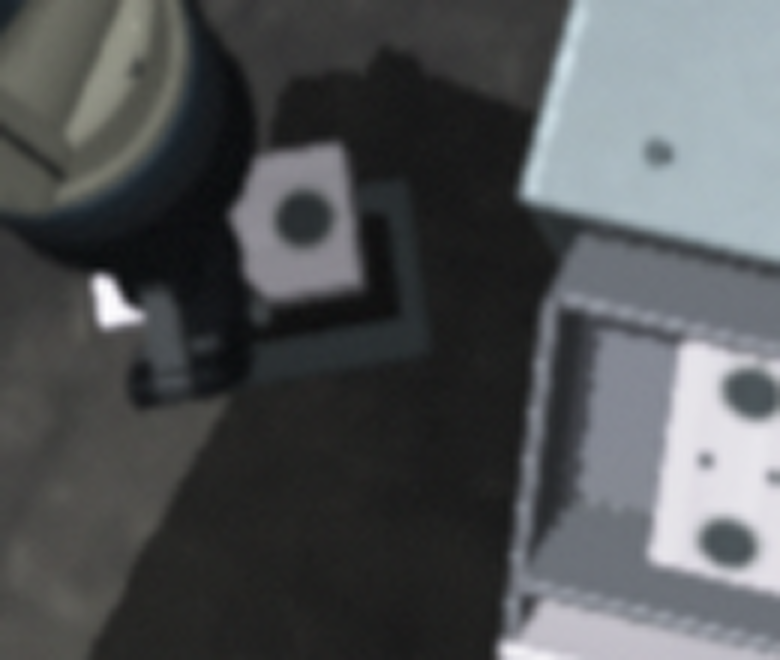

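```bash
python3 - <<'E'
from h import *
h=onz("top",unz((160,190),6,(303,217)),.0938)
print(h, np.array([.6365,-.1618])+.0257*np.array([np.cos(1.425),-np.sin(1.425)]))
E
```

```text
[ 0.64129039 -0.18684466  0.0938    ] [ 0.64023371 -0.18722734]
```

```bash
cat >> h.py <<'E'
SX,SY=.636,-.163
def place(zc):
    """lower onto the stack; zc = expected TCP height at contact"""
    q=down(-1.425)
    lin([SX,SY,zc+.008],q,feed=.12)
    f0=bot.get_ft_force()[2]
    z=zc+.005
    while z>zc-.006:
        lin([SX,SY,z],q,feed=.03); f=bot.get_ft_force()[2]
        if f-f0>4: break
        z-=.001
    st("contact f0 %.1f"%f0)
    bot.open(); st("open")
    lin([SX,SY,zc+.13],q,feed=.2)
E
python3 - <<'E'
from h import *
place(.0195)
snap("top","s2",(160,190,290,300),6)
E
```

```text
contact f0 -0.7 t 25.6 p [ 0.6362 -0.163   0.0206] w 0.501 F [-2.7  0.7  8.4]
open t 26.1 p [ 0.636  -0.163   0.0194] w 0.998 F [-0.1 -0.3  0.1]
```

View pics/s2.png

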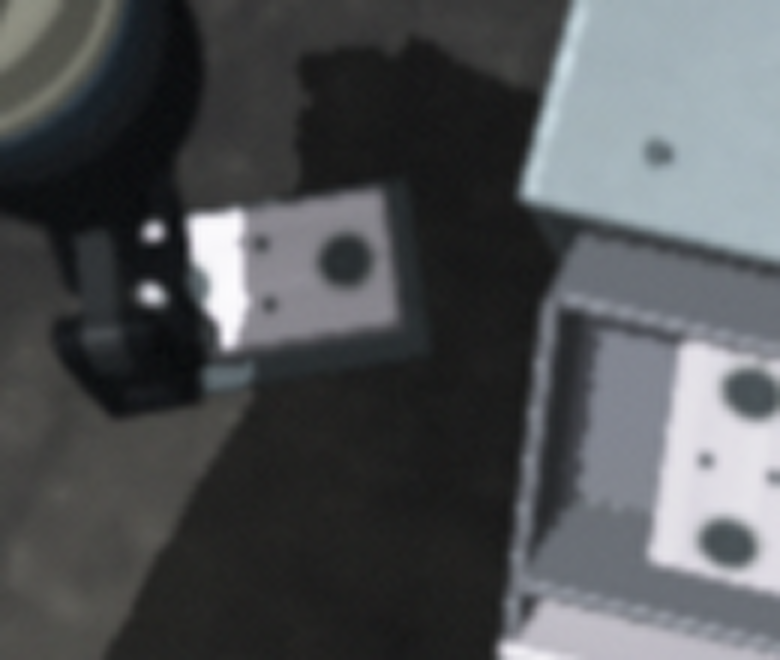

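```bash
python3 - <<'E'
from h import *
lin([SX,SY,.28],feed=.25)
bot.reach([.42,-.27,.33],list(down(YAW,.4))); st()
snap("side","p2",(280,180,450,340),4)
snap("top","p2t",(180,200,360,320),4.4)
E
```

```text
t 29.1 p [ 0.4202 -0.27    0.3295] w 0.999 F [-0.1 -0.4  0.4]
```

View pics/p2.png

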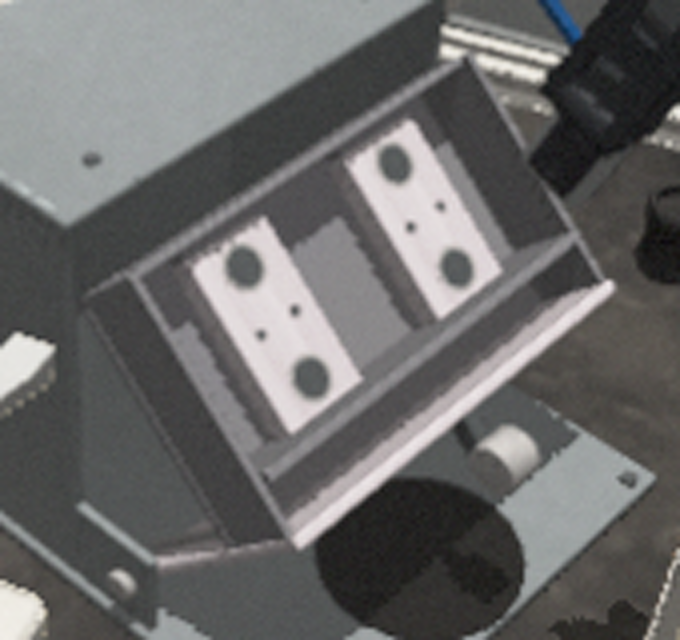

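View pics/p2t.png

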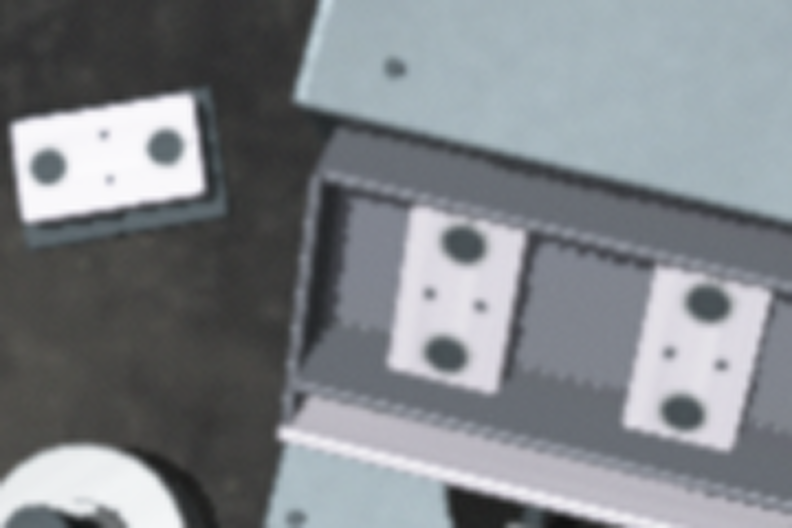

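```bash
python3 - <<'E'
from h import *
s=lambda p:unz((280,180),4,p); t=lambda p:unz((180,200),4.4,p)
for a,b in [((244,266),(464,244)),((311,377),(446,354)),((397,164),(708,303)),((457,267),(682,411))]:
    P,e=tri(s(a),t(b)); print("err %.4f"%e,"bin",np.round(toBin(P)*1000,1))
h1=onz("top",t((47,166)),.032);h2=onz("top",t((165,146)),.032);print("stack",(h1+h2)/2,np.arctan2(*(h2-h1)[[1,0]]))
q=down(YAW,.75)
A=lambda y,z:Bn([.067,y,z],.75)
Y=.038
bot.reach(list(A(Y,.205)),list(q)); st("pre")
lin(A(Y,.0865),q,feed=.12); st("at")
bot.close_gripper(60); st("closed")
lin(A(Y,.092),q,feed=.05); st()
lin(A(Y,.2),q,feed=.15); st("lifted")
snap("side","g3",(240,120,450,340),3)
E
```

```text
err 0.0012 bin [93.4 46.6 99.2]
err 0.0013 bin [41.5 46.5 99.3]
err 0.0025 bin [ 93.  -47.1  99.1]
err 0.0019 bin [ 42.  -46.7  99.4]
stack [ 0.63732064 -0.16210652  0.032     ] -1.4228154029738438
pre t 29.9 p [ 0.4821 -0.3121  0.2262] w 1.000 F [-0.  -0.9  0.4]
at t 31.1 p [ 0.5597 -0.3328  0.1396] w 1.000 F [-1.1  0.9 -0. ]
closed t 31.6 p [ 0.5599 -0.3326  0.1398] w 0.497 F [-3.7  2.8  5.4]
 t 31.8 p [ 0.556  -0.3319  0.1434] w 0.490 F [ 1.2  0.5 -0.1]
lifted t 32.7 p [ 0.485  -0.3126  0.2212] w 0.498 F [-0.4 -0.9 -2.2]
```

View pics/g3.png

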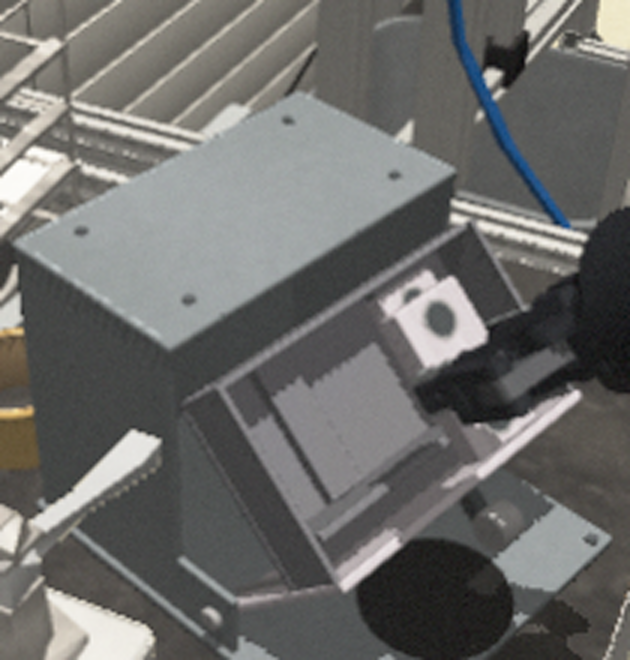

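```bash
python3 - <<'E'
from h import *
lin([.47,-.27,.30],down(YAW,.2),feed=.2); st("up")
bot.reach([SX,SY,.28],list(down(-1.425))); st("over")
lin([SX,SY,.08],feed=.2); st("low")
snap("top","s3",(160,190,290,300),6)
E
```

```text
up t 33.7 p [ 0.4701 -0.2698  0.2989] w 0.495 F [ 0.1  1.2 -2.1]
over t 35.0 p [ 0.6356 -0.1635  0.2802] w 0.497 F [-1.   0.2 -0.8]
low t 36.2 p [ 0.6365 -0.1634  0.0813] w 0.492 F [ 0.2  0.7 -1.4]
```

View pics/s3.png

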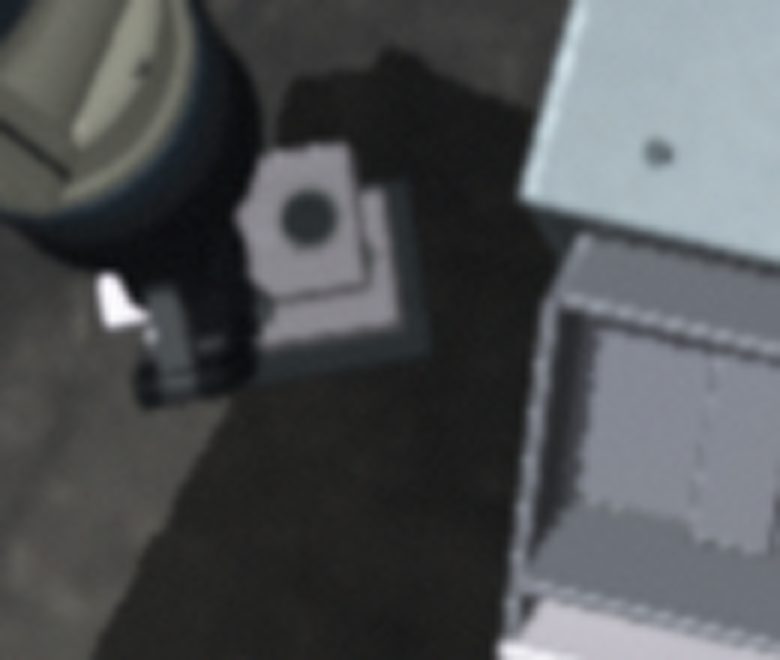

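```bash
python3 - <<'E'
from h import *
place(.0338)
lin([SX,SY,.28],feed=.25)
bot.reach([.40,-.33,.33],list(down(YAW,.4))); st()
snap("side","p3",(280,180,450,340),4)
snap("top","p3t",(180,200,360,320),4.4)
E
```

```text
contact f0 -1.0 t 38.2 p [ 0.636  -0.163   0.0346] w 0.497 F [-2.1  0.8  5.4]
open t 38.7 p [ 0.636  -0.163   0.0337] w 1.002 F [-0.5 -0.1  0.1]
 t 41.7 p [ 0.4002 -0.3299  0.3295] w 0.999 F [-0.1  0.  -0.1]
```

View pics/p3.png

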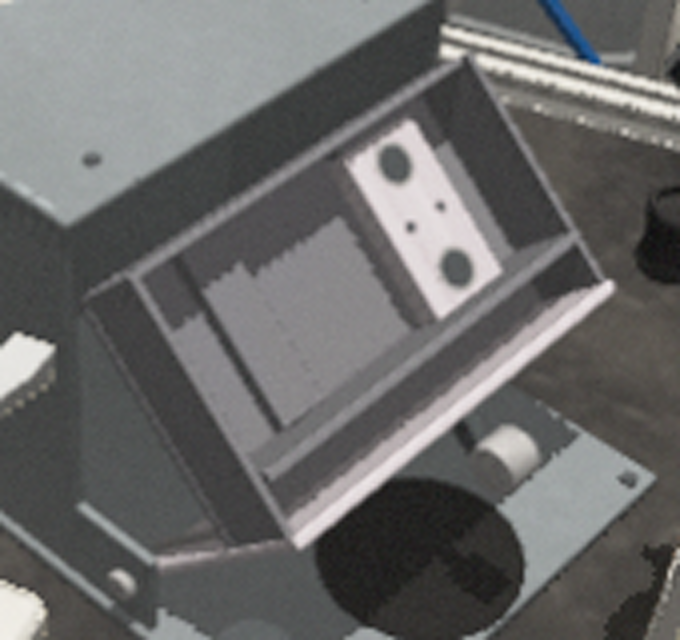

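View pics/p3t.png

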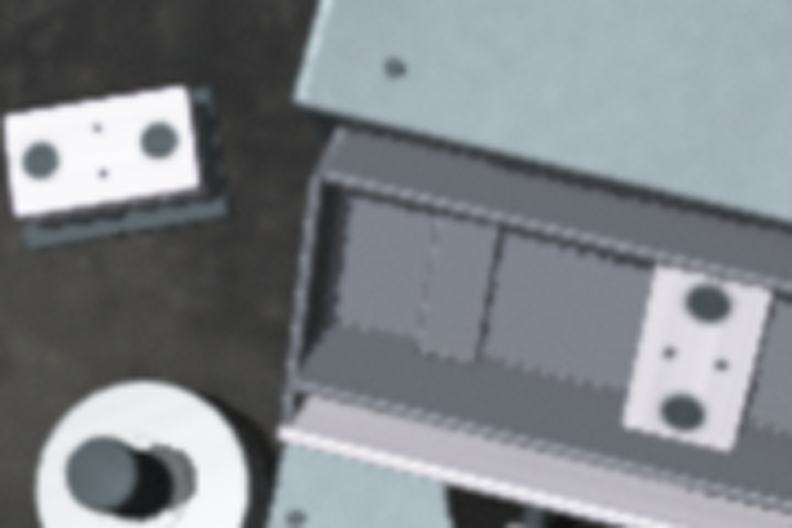

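```bash
python3 - <<'E'
from h import *
t=lambda p:unz((180,200),4.4,p)
h1=onz("top",t((40,161)),.046);h2=onz("top",t((159,140)),.046);print("stack",(h1+h2)/2,np.arctan2(*(h2-h1)[[1,0]]))
print("weight disc",onz("top",t((142,490)),.055))
q=down(YAW,.75)
A=lambda y,z:Bn([.067,y,z],.75)
Y=-.038
bot.reach(list(A(Y,.205)),list(q)); st("pre")
lin(A(Y,.0865),q,feed=.12); st("at")
bot.close_gripper(60); st("closed")
lin(A(Y,.092),q,feed=.05); st()
lin(A(Y,.2),q,feed=.15); st("lifted")
snap("side","g4",(240,120,450,340),3)
lin([.46,-.30,.30],down(YAW,.2),feed=.2); st("up")
bot.reach([SX,SY,.28],list(down(-1.425))); st("over")
lin([SX,SY,.09],feed=.2); st("low")
snap("top","s4",(160,190,290,300),6)
E
```

```text
stack [ 0.63686026 -0.16225549  0.046     ] -1.4161054029545088
weight disc [ 0.49119094 -0.1846356   0.055     ]
pre t 42.5 p [ 0.4623 -0.3854  0.2263] w 1.001 F [ 0.1 -0.1  0.5]
at t 43.6 p [ 0.54   -0.4062  0.1397] w 1.000 F [-0.2  0.9  0.3]
closed t 44.1 p [ 0.54   -0.4067  0.14  ] w 0.499 F [-4.6 -0.4  6.3]
 t 44.4 p [ 0.5365 -0.4052  0.1436] w 0.493 F [ 1.1 -0.7  1.4]
lifted t 45.2 p [ 0.4653 -0.3858  0.221 ] w 0.496 F [ 0.6 -0.4 -1.1]
up t 46.2 p [ 0.4602 -0.2999  0.2988] w 0.494 F [-0.4  0.1 -1.4]
over t 47.5 p [ 0.6356 -0.1637  0.2801] w 0.491 F [-0.3  0.5 -1.3]
low t 48.6 p [ 0.6365 -0.1634  0.0913] w 0.491 F [-0.   0.4 -1.3]
```

View pics/g4.png

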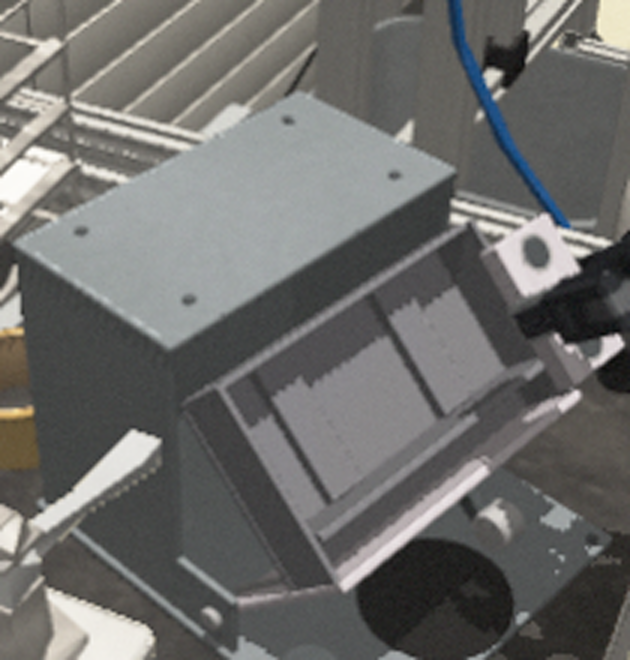

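View pics/s4.png

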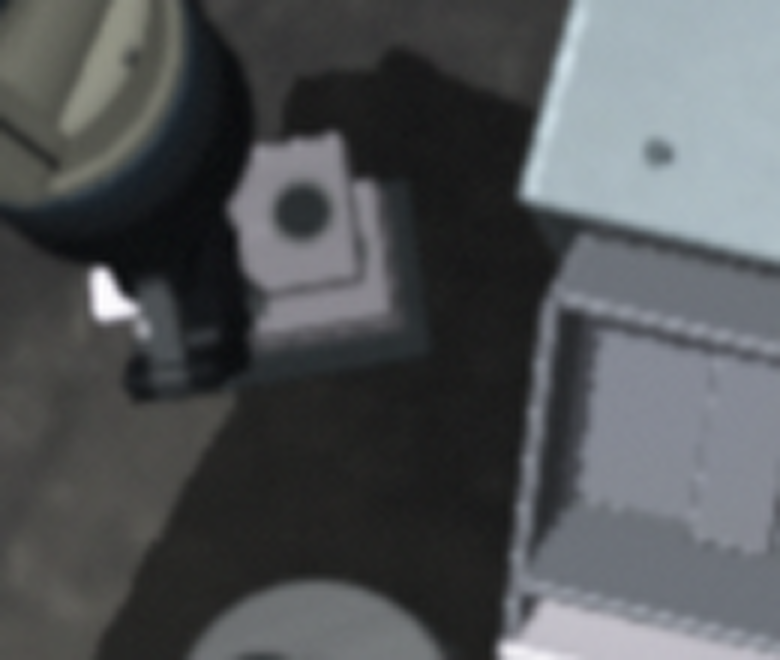

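```bash
python3 - <<'E'
from h import *
place(.0480)
lin([SX,SY,.28],feed=.25)
a=.375; d=RU.apply([np.sin(a),0,-np.cos(a)]); k=Bn([-.033,0,.12],.765)+.019*d
bot.reach(list(k-.16*d),list(down(YAW,a))); st("preknob")
snap("side","c1",(220,140,480,390),2.4)
snap("top","c1t",(170,190,350,330),4.3)
E
```

```text
contact f0 -1.9 t 50.6 p [ 0.636  -0.163   0.0488] w 0.491 F [-1.9  1.1  4.5]
open t 51.1 p [ 0.636  -0.163   0.0479] w 0.999 F [ 0.2 -0.6  0. ]
preknob t 54.0 p [ 0.4066 -0.3307  0.2247] w 1.001 F [ 0.4  0.6 -0.4]
```

View pics/c1.png

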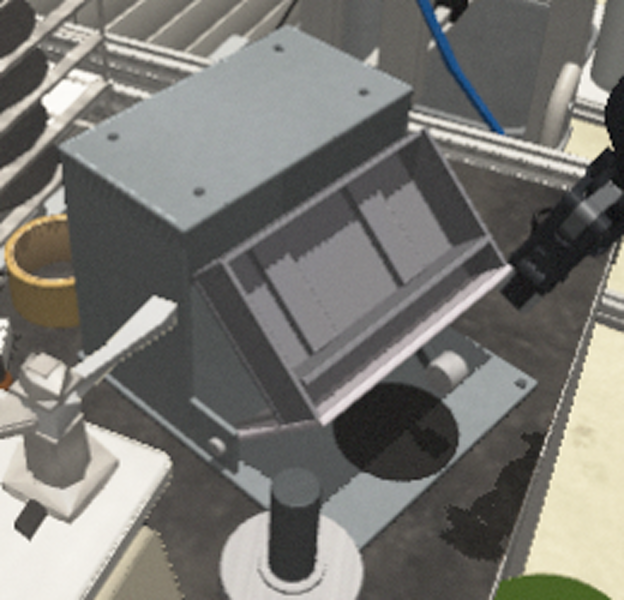

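View pics/c1t.png

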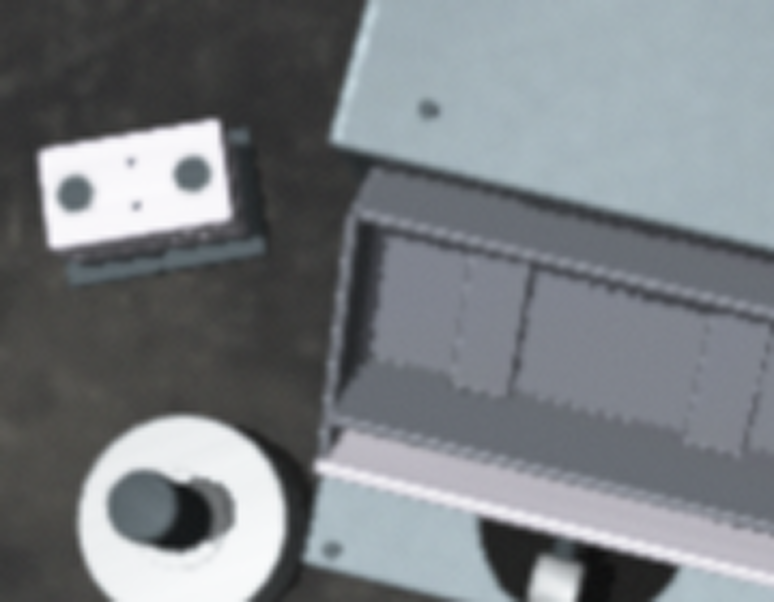

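```bash
python3 - <<'E'
from h import *
t=lambda p:unz((170,190),4.3,p)
print("knob",tri(unz((220,140),2.4,(447,369)),t((556,580))),"model",Bn([-.03,0,.12],.75))
h1=onz("top",t((75,193)),.06);h2=onz("top",t((192,173)),.06);print("stack",(h1+h2)/2,np.arctan2(*(h2-h1)[[1,0]]))
a=.375; d=RU.apply([np.sin(a),0,-np.cos(a)]); k=Bn([-.033,0,.12],.76)+.019*d
lin(k,down(YAW,a),feed=.15); st("at knob")
bot.close_gripper(60); st("closed")
for tt in np.linspace(.70,0,12):
    a=.5*tt; d=RU.apply([np.sin(a),0,-np.cos(a)])
    lin(Bn([-.033,0,.12],tt)+.019*d,down(YAW,a),feed=.08); st("%.2f"%tt)
    if np.linalg.norm(bot.get_ft_force())>40: break
E
```

```text
knob (array([ 0.46079479, -0.34544934,  0.09976669]), np.float64(0.003474578682111729)) model [ 0.4593201  -0.34502792  0.0973535 ]
stack [ 0.6370895  -0.16229284  0.06      ] -1.421794262665163
at knob t 55.3 p [ 0.4634 -0.3464  0.0773] w 0.999 F [ 0.2  0.5 -0.1]
closed t 56.0 p [ 0.4632 -0.3463  0.0769] w 0.197 F [-4.9  0.6  5.3]
0.70 t 56.2 p [ 0.4663 -0.3471  0.0824] w 0.197 F [-5.8 -1.6  1.4]
0.64 t 56.5 p [ 0.47   -0.3481  0.0882] w 0.199 F [-6.4 -1.8  1.5]
0.57 t 56.7 p [ 0.4746 -0.3493  0.0943] w 0.200 F [-7.  -1.2  3.4]
0.51 t 57.0 p [ 0.4794 -0.3506  0.1   ] w 0.204 F [-7.1 -1.8  2.7]
0.45 t 57.2 p [ 0.4846 -0.352   0.1053] w 0.199 F [-6.2 -1.2  3.2]
0.38 t 57.5 p [ 0.4901 -0.3535  0.1102] w 0.199 F [-7.2 -1.7  2.7]
0.32 t 57.7 p [ 0.496  -0.355   0.1148] w 0.199 F [-6.6 -2.1  3.4]
0.25 t 58.0 p [ 0.502  -0.3567  0.1189] w 0.200 F [-5.  -1.7  2.3]
0.19 t 58.2 p [ 0.5083 -0.3583  0.1225] w 0.196 F [-4.6 -1.4  3. ]
0.13 t 58.5 p [ 0.5148 -0.3601  0.1257] w 0.199 F [-4.1 -1.8  1.1]
0.06 t 58.7 p [ 0.5213 -0.3618  0.1285] w 0.200 F [-3.4 -2.   2.2]
0.00 t 59.0 p [ 0.528  -0.3636  0.1307] w 0.199 F [-3.8 -3.2  1.2]
```

```bash
python3 - <<'E'
from h import *
for tt in (-.012,-.024,-.036,-.05):
    lin(Bn([-.033,0,.12],tt)+[0,0,-.019],down(YAW),feed=.04); st("%.3f"%tt)
    if np.linalg.norm(bot.get_ft_force())>15: break
bot.open(); st("open")
p=np.array(bot.get_tool_pos()); lin([p[0],p[1],.26],feed=.2)
bot.reach([.40,-.33,.33],list(down(YAW,0))); st()
snap("side","d1",(220,140,480,390),2.4)
snap("top","d1t",(170,190,350,330),4.3)
E
```

```text
-0.012 t 59.2 p [ 0.5289 -0.3638  0.1309] w 0.197 F [-5.3 -2.6 -0.7]
-0.024 t 59.5 p [ 0.5298 -0.364   0.1312] w 0.203 F [-8.3 -2.1 -0.5]
-0.036 t 59.7 p [ 0.5298 -0.364   0.1312] w 0.205 F [-15.3  -0.3  -1.4]
open t 60.4 p [ 0.532  -0.3645  0.1321] w 1.000 F [-0.1 -1.4  1. ]
 t 61.8 p [ 0.3998 -0.33    0.3295] w 1.004 F [ 0.9 -0.5  0.3]
```

View pics/d1.png

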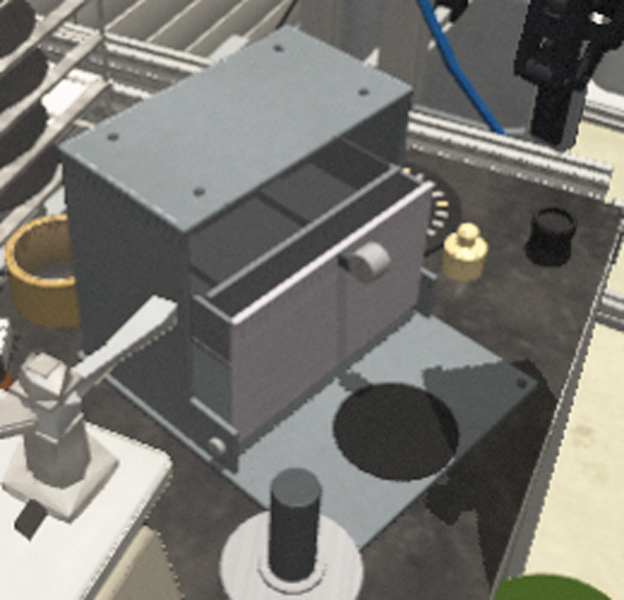

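View pics/d1t.png

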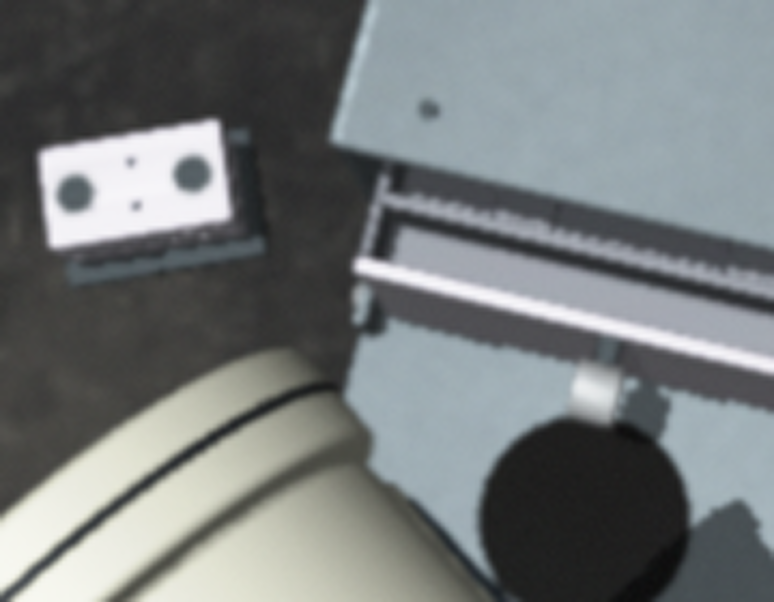

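```bash
python3 - <<'E'
from h import *
s=unz((220,140),2.4,(296,484));t=unz((170,190),4.3,(143,505))
P,e=tri(s,t);print(P,e,onz("top",t,.135),onz("side",s,.135),"disc",onz("top",unz((170,190),4.3,(182,519)),.055))
w=(onz("top",t,.135)+onz("side",s,.135))/2
q=down(YAW)
bot.reach([w[0],w[1],.25],list(q)); st("above")
lin([w[0],w[1],.102],feed=.15); st("at")
bot.close_gripper(90); st("closed")
lin([w[0],w[1],.107],feed=.05); st("l5")
lin([w[0],w[1],.140],feed=.12); st("lift")
snap("side","e1",(220,140,480,390),2.4)
E
```

```text
[ 0.49157419 -0.18535351  0.13538918] 0.0009870287828949306 [ 0.49208288 -0.18512762  0.135     ] [ 0.49120755 -0.18570533  0.135     ] disc [ 0.49239772 -0.18472674  0.055     ]
above t 62.7 p [ 0.4919 -0.186   0.2502] w 0.996 F [ 0.4 -1.1  0.8]
at t 63.8 p [ 0.492  -0.1859  0.1028] w 1.003 F [-0.6 -0.9  0.6]
closed t 64.4 p [ 0.4919 -0.1852  0.1025] w 0.330 F [0.2 2.7 5.3]
l5 t 64.7 p [ 0.4913 -0.1853  0.1066] w 0.326 F [ 0.1 -0.  -8.4]
lift t 65.1 p [ 0.4916 -0.1854  0.1396] w 0.325 F [-0.4 -0.3 -7.8]
```

View pics/e1.png

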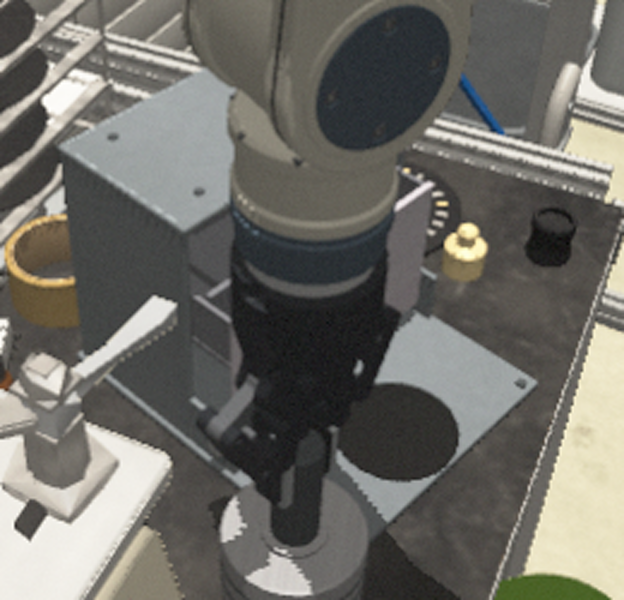

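```bash
python3 - <<'E'
from h import *
M=np.array([.4917,-.3533]); ux=RU.apply([1,0,0])[:2]
p=M-.015*ux
lin([.475,-.20,.145],feed=.15)
lin([p[0],p[1],.145],feed=.2); st("front")
lin([M[0],M[1],.145],feed=.1); st("over mat")
lin([M[0],M[1],.118],feed=.1)
snap("side","e2",(220,140,480,390),2.4)
snap("top","e2t",(240,240,370,350),6)
for z in np.arange(.116,.108,-.001):
    lin([M[0],M[1],z],feed=.04); f=bot.get_ft_force()[2]
    if f>-4: break
st("contact")
E
```

```text
front t 66.3 p [ 0.477  -0.3482  0.1447] w 0.325 F [ 0.6  0.3 -7.3]
over mat t 66.6 p [ 0.4922 -0.3522  0.1451] w 0.328 F [-1.4 -0.  -7.3]
contact t 68.4 p [ 0.4918 -0.3533  0.1126] w 0.324 F [-2.1  2.2  0.1]
```

View pics/e2.png

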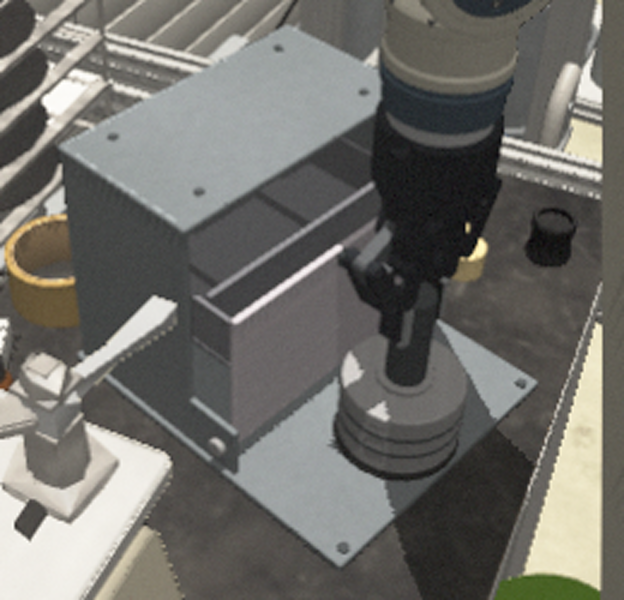

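```bash
python3 - <<'E'
from h import *
bot.open(); st("open")
p=bot.get_tool_pos(); lin([p[0],p[1],.26],feed=.15)
bot.set_joints([-1.343,0.259,0.021,1.334,0,1.418]); st("away")
snap("side","f1",(220,140,480,390),2.4)
snap("top","f1t",(170,140,470,360),2.6)
snap("top","f1z",(265,265,350,350),7)
E
```

```text
open t 69.0 p [ 0.4917 -0.3533  0.112 ] w 1.002 F [ 0.2  0.2 -0.1]
away t 71.8 p [ 0.2045 -0.5102  0.2308] w 1.002 F [-0.5 -0.4 -0. ]
```

View pics/f1.png

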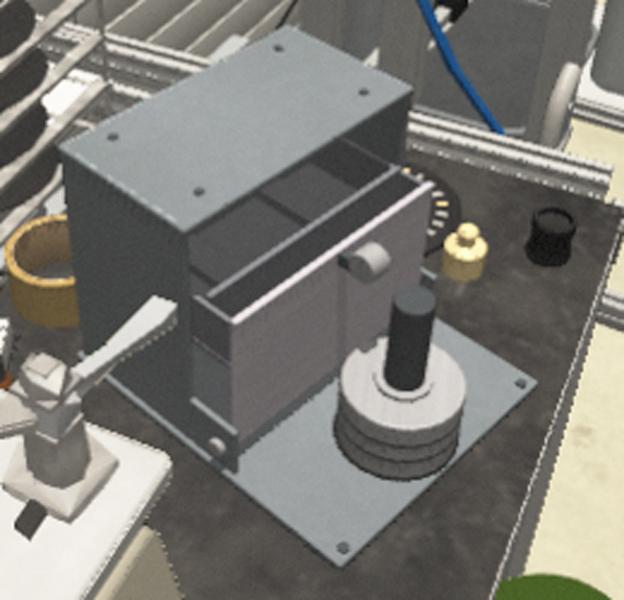

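View pics/f1t.png

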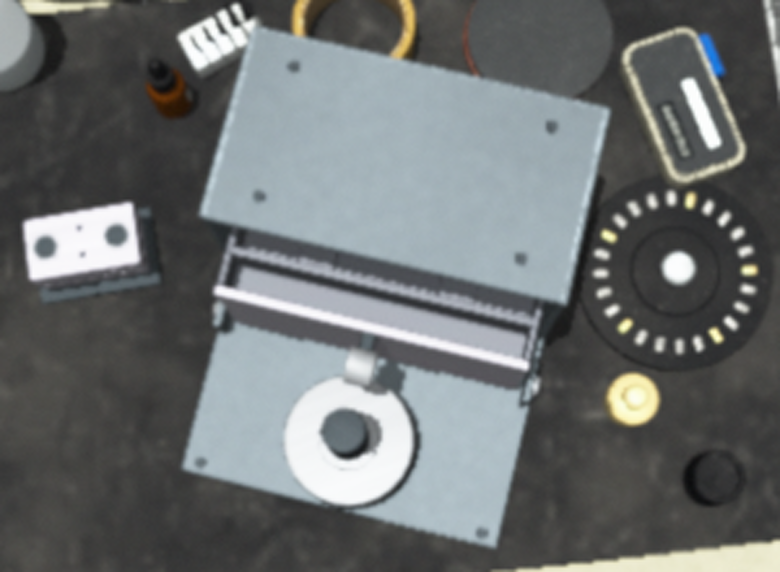

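View pics/f1z.png

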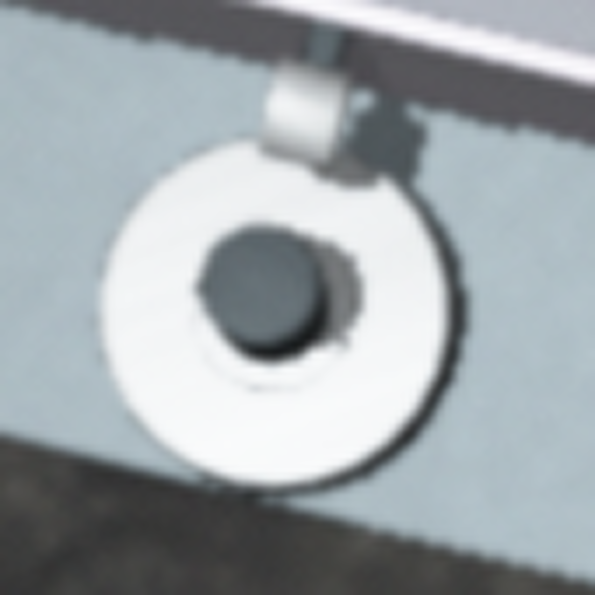

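```bash
python3 - <<'E'
from h import *
b=(265,265)
print("disc",onz("top",unz(b,7,(277,315)),.065),"grip",onz("top",unz(b,7,(263,286)),.145),"side grip",onz("side",unz((220,140),2.4,(412,299)),.145))
print("knob",tri(unz((220,140),2.4,(368,262)),unz((170,140),2.6,(361,366))))
for n,p in dict(dropper=(157,75),brass=(634,398),mag=(715,476)).items(): pass
a=cv2.imread("pics/top0.png").astype(int);c=cv2.imread("pics/f1t_full.png").astype(int);d=np.abs(a-c).max(2)
for n,(x,y) in dict(dropper=(234,172),brass=(413,293),mag=(445,323)).items(): print(n,d[y-14:y+15,x-14:x+15].max(),d[y-14:y+15,x-14:x+15].mean())
E
```

```text
disc [ 0.4906106  -0.35311821  0.065     ] grip [ 0.49163455 -0.35299992  0.145     ] side grip [ 0.49203715 -0.35091222  0.145     ]
knob (array([ 0.53171863, -0.36450703,  0.14974493]), np.float64(0.0013055136194512547))
dropper 6 1.4351961950059453
brass 4 1.1902497027348395
mag 4 1.3602853745541024
```

```bash
python3 - <<'E'
from h import *
bot.sleep(.3); bot.sign_off(); print(bot.get_t())
E
```

```text
the job is handed in; nothing more can be done
the job is handed in; nothing more can be done
```

The job is done and handed in at about 72 s of robot time; no verdict was reported.

**What I did:** I set the load weight aside on the bench left of the apron and tilted the bin by its knob to its forward stop. I then stacked the three plates that were there (c, a, b; there was no plate_d) on the stand. After that I pushed the bin shut to its stop and put the weight back on its mat. The weight was knocked about 4 cm while it stood aside, so I located it again before lifting it. I saw no slackening of the grip.

**Last checks:**
- **Stack:** All three plates lie flat on the stand. Each was measured on top of the stack after placing; their centres agree within about 0.5 mm and their angles within about 0.007 rad.
- **Bin:** The rear compartment is empty, and the knob is at the same image position as at the start.
- **Bystanders:** The picture around the brass weight, dropper bottle and loupe is unchanged from the first one.
- **Load weight:** It stands upright on the mat. The two cameras disagree slightly: each shows it about 2 mm off centre, in opposite directions. That is within their 2 mm calibration, and the average is central.

No check failed. Every wrist force I read was under 25 N.

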